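Lock a fresh filter cartridge into the fume extractor

ROBOT

A 6-joint arm with a two-finger parallel gripper is mounted at the origin on the work surface. World frame = base frame: x ahead of the robot, y to its left, z up, the work surface at z = 0. Lengths are in m, angles in degrees, forces in N, time in s.
With the tool pointing down it reaches from about 0.4 to 0.825 m from the base axis. Payload 7 kg.
Tool frame: the origin (TCP) lies at the very end of the fingers, on their centre line; the grasp point (between the pads) lies 19 mm behind it (r.grasp_offset is the z of the grasp point in the tool frame, in m); z points along the fingers, y is the direction in which the jaws open and shut (so a half turn about z gives the same grasp; the last joint's range is limited). The gripper opens to 88 mm and grips with 3 to 60 N. Pads are 19 mm wide; open, the fingers measure 130 mm over their backs; the gripper's body (78 mm by 193 mm) begins 47 mm behind the grasp point.
Start: joints at [80.048, 20.546, 0.682, 0, -70.136, -16.507], TCP at [0.301, 0.604, 0.227] pointing down, gripper open.
Joint ranges: [-176.03, 176.03], [-82.01, 121.73], [-58.28, 71.71], [-173.87, 95.51], [-174.79, -0.11], [-173.66, 173.66]. Speed limits (degrees/s): [136.94, 136.94, 172.46, 180, 180, 180].

INTERFACE

Orientations are given as [roll, pitch, yaw] about the fixed x, y, z axes, in that order (R = Rz(yaw) Ry(pitch) Rx(roll)).
In Python, from plant import r, capture, calibration, order gives the robot as it stands.
- The arm moves only by the tool servo_tool, never from a script. Its arguments are lists of equal length, an entry for each row: "grip": the closure, from -1 (fully open) to 1 (shut), so that 0 is half open; "translation": the shift along the tool's x, y, z in m, a list of three; "turn": the turn about the tool's z in rad. A call has 1 to 10 rows; each row is the pose to reach, as a shift and turn from the pose commanded when the call began, along the tool's axes at that moment; what a row does not reach only later rows make up. A row lasts 1/12 s, in which the tool goes at most 41.7 mm and 7.16 degrees, less where a joint would pass 70% of its speed; a pose out of reach is approached as far as the arm can. A call with a gripper value outside its range is refused whole. The fingers move at their own pace and stop on an object; "newtons" is the grip in N (left out, the last holds). Time passes only in rows, so rows that repeat a pose let the fingers close. It gives the time, the measured TCP pose, the force and the opening at its end, in the units of the state.
- r.get_state(): the state, without advancing time (a new reading comes with each control period).
- capture(name): name is "scene" or "top" or "wrist"; returns (picture, depth): 384x512x3 uint8, blue, green, red; 384x512 float32, m along the optical axis (not along the pixel's ray), 0 where there is no reading.
- calibration(name): a dict with "fx", "fy", "cx", "cy" (pixels), "view" (4x4, takes a point from world to camera coordinates). Camera axes: x right, y up, looking along -z (the intrinsics and any distortion apply to the point x, -y, -z); pixel columns grow to the right and rows downward; lengths in m; the calibration is good to about 2 mm. A picture is of the moment at which its call begins: read the wrist's pose just before it. calibration takes no time and is no camera call; for the wrist camera it gives the pose at the moment of the call.
- order.close_job(): hands the job in, once; it reports no verdict.
The state is a dict: "time_s": time; "joints": joint angles; "qd": joint speeds; "joint_torque": joint torques, N m; "tcp_pos": TCP position; "eef_rot": TCP orientation; "contact_force": force on the tool from outside, world axes, zero at the start; "moment": the same for the moment, N m; "gripper_width": finger opening in m.
Only numpy, scipy, OpenCV 4.12 (cv2) and the standard library are available. Lean on these libraries where they do the work, as an engineer would, in place of code of your own. Each camera call takes 0.05 s, during which the arm holds its last target.

TASK

Fit the fresh filter cartridge into the empty socket on top of the fume extractor: lower it in, feel lightly for the two slots, push it down against the spring and twist it clockwise (seen from above) about a quarter turn to its stop, then let it rise into its locking notches and let go. Never force it: the plastic lugs crack under a hard push, knock or drop. Leave the other things on the bench where they are.

Things in the scene. Friction and masses are not known exactly. Their poses are not given: they have to be found in the camera images.
- cartridge_center (a point): Centre (half-way up) of the white filter cartridge, 0.24 to 0.39 kg, upright on the bench: round canister 74 mm across, 66 mm high, with a grip bar on top, 96 mm in all; this point is on the axis, 48 mm above the underside. The lower edge tapers to 66 mm across in the last 6 mm. z up, x along the bar. Turned by half a turn about z it is the same.
- grip_bar (a point): Centre of the cartridge's grey straight grip bar, 33 mm above its centre: 64 mm long (cartridge x), 14 mm thick (y), 30 mm high, standing on the canister's flat top. Take it from above; it stays gripped through the twist.
- lug (a point): Centre of one of the cartridge's two lugs; the other is opposite. They stick out of the canister's side in line with the two ends of the bar (cartridge +x and -x), each 14 mm wide and 5 mm thick (48 to 53 mm above the underside), reaching 45 mm from the axis.
- extractor: White fume extractor, fixed box 220 x 220 mm, lid 130 mm high; origin at the centre of its underside, x from its front panel to its back, z up. A black suction arm leaves its +y side. An aluminium bayonet ring 104 mm across stands 10 mm proud of the lid, round a well. Contact forces between cartridge and extractor that add up to over 60 N count as forcing it.
- socket (a point): Centre of the socket's mouth, level with the ring's top; axes as the extractor. Well 77 mm wide. Two opposite slots 17 mm wide pass the lugs: roughly at +x and -x, but the ring is clamped by hand and sits turned up to 0.45 rad either way, which no reading shows: find them by feel or sight. Lugs off the slots rest on the ring: cartridge centre is then level with this point.
- turn_level (a point): On the socket's axis 14.5 mm below the mouth. With the cartridge's centre here (13 to 16 mm below the mouth; 16 is hard bottom) its lugs turn under ledges, clockwise from above only, to an end stop 1.4 rad (80 deg) from the slots. Ease the push there: the spring lifts it 3 mm into locking notches, centre 10 mm below the mouth.
- seal_level (a point): On the socket's axis 56 mm below the mouth: top of the sprung seal plate at the bottom of the well. It meets the cartridge's underside when the cartridge's centre is 8 mm below the mouth, pushing up with 6 N, and 1.2 N more for each mm further down.
- spool_center (a point): Bystander: middle of a loose steel-grey solder spool 60 mm across, 46 mm high, standing on end.
- bottle_center (a point): Bystander: middle of a loose white flux bottle with a black cap 50 mm across, 110 mm high, standing.
- screwdriver_grip (a point): Bystander: grip of a loose black-handled screwdriver 160 mm long, lying on the bench.
Mind the look-alikes: they are no part of the job. What is shaped like the part that bears cartridge_center but green or red is not meant.

How it is judged:
By the outcome, as a careful person would: the job done as asked, in the order asked, and still so for the second after the job is handed in, with the robot touching nothing.
It also fails if it takes over 72 s, if anything falls off the work surface, if the arm or the gripper's body presses on something with over 40 N, if the wrist force passes 120 N, or if a joint passes its speed limit or range.

## Working session

There is one attempt and no reset: what is moved stays moved. The work goes in short steps, Python scripts to look and compute and a tool call to move; the robot and the scene stay as the last step left them, time stands still between calls to the robot, and variables do not carry over. Pictures are saved under pics/ and viewed, and the job is handed in when it is done.

Besides the shell and the picture viewer there is one more tool, called after "Emit:" as a command line: name --pt "numbers of a row" for each row, then --argument value for the rest. servo_tool: Moves the arm, as the interface text tells. Its arguments: {"type":"object","properties":{"grip":{"type":"array","items":{"type":"number"}},"translation":{"type":"array","items":{"type":"array","items":{"type":"number"}}},"turn":{"type":"array","items":{"type":"number"}},"newtons":{"type":"number"}},"required":["grip","translation","turn"]}

```bash
mkdir -p pics; ls; python3 - <<'E'
from plant import r,capture,calibration,order
import cv2,numpy as np
for n in ("scene","top","wrist"):
    p,d=capture(n); cv2.imwrite(f"pics/{n}0.png",p); np.savez(f"pics/{n}0.npz",p=p,d=d,**calibration(n))
    print(n,calibration(n))
print(r.get_state())
E
```

```text
pics
scene {'fx': 467.93373713661055, 'fy': 467.93373713661055, 'cx': 261.61850984115625, 'cy': 193.64133853277866, 'view': array([[-0.75624901,  0.65403158,  0.01816943,  0.45437258],
       [-0.3654154 , -0.44523504,  0.81745786,  0.08127409],
       [ 0.54273293,  0.6115623 ,  0.57570177, -1.50110302],
       [ 0.        ,  0.        ,  0.        ,  1.        ]])}
top {'fx': 354.62809789410153, 'fy': 354.62809789410153, 'cx': 248.55863184238606, 'cy': 192.2824302318085, 'view': array([[ 0.02120753, -0.9995878 ,  0.01935147, -0.10898699],
       [ 0.98256124,  0.0244148 ,  0.18432942, -0.52626882],
       [-0.1847259 ,  0.01510483,  0.982674  , -0.89802609],
       [ 0.        ,  0.        ,  0.        ,  1.        ]])}
wrist {'fx': 280.3108769790998, 'fy': 280.3108769790998, 'cx': 251.92293642242905, 'cy': 192.549666917783, 'view': array([[-4.45436266e-01, -8.95313269e-01,  8.26963063e-04,
         6.74169469e-01],
       [ 8.59811944e-01, -4.28030804e-01, -2.78411659e-01,
         3.51918443e-02],
       [ 2.49619618e-01, -1.23303617e-01,  9.60461485e-01,
        -3.90882957e-01],
       [ 0.00000000e+00,  0.00000000e+00,  0.00000000e+00,
         1.00000000e+00]])}
{'time_s': 0.15, 'joints': array([ 8.00492322e+01,  2.05819760e+01,  6.46361240e-01, -1.50920717e-02,
       -7.01357132e+01, -1.65047980e+01]), 'qd': array([-0.02974976, -0.1714484 ,  0.16544858,  0.11244101, -0.06786823,
        0.04444141]), 'joint_torque': array([ 7.69857888e-05, -5.83272278e+01,  2.93288988e+01,  7.00117886e+00,
        8.72893754e-03, -1.03341513e-04]), 'tcp_pos': array([0.30059456, 0.6039647 , 0.22584089]), 'eef_rot': array([ 1.79927580e+02, -6.66105213e-03, -2.64606987e+01]), 'contact_force': array([-0.32481384,  0.00379237, -0.24528843]), 'moment': array([-0.0534211 , -0.0213584 ,  0.02380726]), 'gripper_width': 0.08782347355529214}
```

View pics/scene0.png

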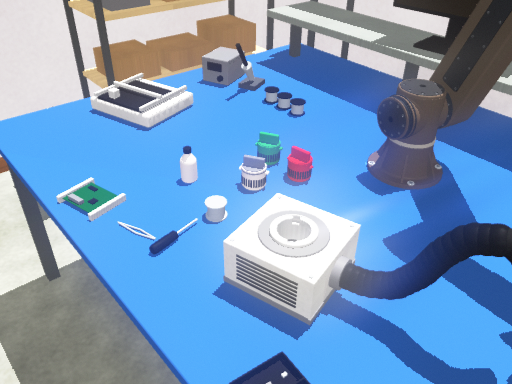

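View pics/top0.png

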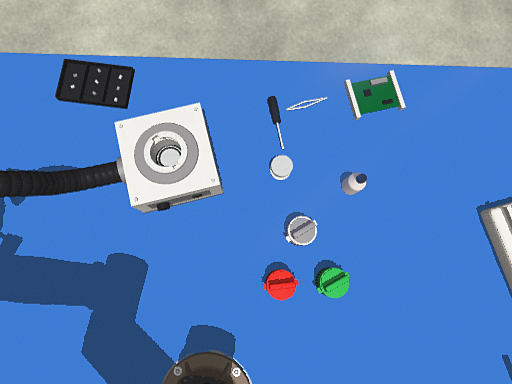

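View pics/wrist0.png

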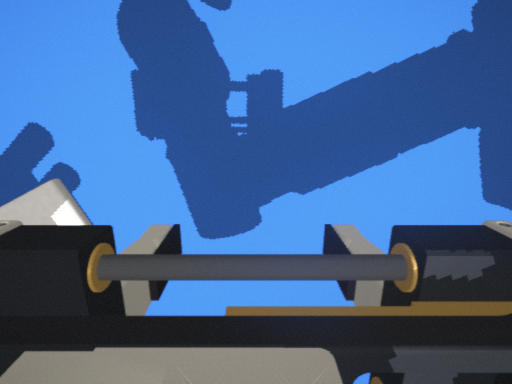

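The scene view shows three bar-topped canisters: white (253,172), green (268,147) and red (300,163). In the top view they are white (302,231), red (281,285) and green (333,283). The white one fits, since green and red are excluded. The white disc at top (281,167) is the spool, with no bar. The extractor is at top (170,155). I'll confirm with crops.

```bash
python3 - <<'E'
import cv2,numpy as np
p=cv2.imread("pics/top0.png")
a=cv2.resize(p[200:265,268:338],None,fx=6,fy=6,interpolation=cv2.INTER_CUBIC)[:390]
b=cv2.resize(p[120:185,135:205],None,fx=5.5,fy=6,interpolation=cv2.INTER_CUBIC)[:390]
o=np.hstack([cv2.resize(a,(400,390)),cv2.resize(b,(400,390))])
cv2.imwrite("pics/crop0.png",o)
E
```

```text
(no output)
```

View pics/crop0.png

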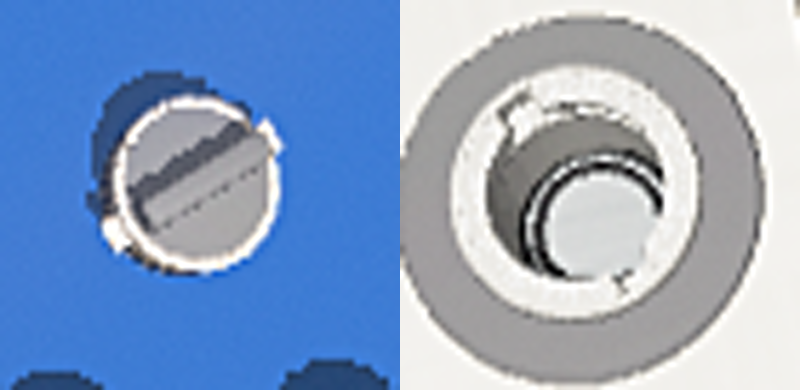

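```bash
cat > h.py <<'E'
import numpy as np,cv2
def load(n):
    return dict(np.load(n))
def cloud(c):
    d=c['d'];h,w=d.shape
    u,v=np.meshgrid(np.arange(w),np.arange(h))
    x=(u-c['cx'])/c['fx']*d; y=(v-c['cy'])/c['fy']*d
    pc=np.stack([x,-y,-d],-1)
    V=c['view']; return (pc-V[:3,3])@V[:3,:3]
def ray(c,uv,z):
    uv=np.atleast_2d(np.array(uv,float))
    V=c['view'];R=V[:3,:3];o=-R.T@V[:3,3]
    dr=np.stack([(uv[:,0]-c['cx'])/c['fx'],-(uv[:,1]-c['cy'])/c['fy'],-np.ones(len(uv))],-1)@R
    return o+dr*((z-o[2])/dr[:,2])[:,None]
def circ(P):
    A=np.c_[2*P[:,:2],np.ones(len(P))];s=np.linalg.lstsq(A,(P[:,:2]**2).sum(1),rcond=None)[0]
    return s[:2],np.sqrt(s[2]+s[0]**2+s[1]**2)
E
python3 - <<'E'
from h import *
c=load("pics/top0.npz");W=cloud(c);z=W[...,2]
print("bench z",np.median(z[300:340,420:460]))
# box
B=z[100:215,110:225]; m=(z>0.12)&(z<0.16); m[:, :100]=0; m[:,230:]=0; m[:90]=0;m[220:]=0
print("lid z",np.median(z[m]))
mr=((z>0.1365)&(z<0.145)&m).astype(np.uint8)
print(mr.sum(), np.median(z[mr>0]))
cs,_=cv2.findContours(mr,cv2.RETR_CCOMP,cv2.CHAIN_APPROX_NONE)
for k in cs:
    if len(k)>40:
        P=ray(c,k[:,0,:],np.median(z[mr>0])); print(len(k),circ(P))
# lid rect
ml=(m&(z>0.12)).astype(np.uint8)
cs,_=cv2.findContours(ml,cv2.RETR_EXTERNAL,cv2.CHAIN_APPROX_NONE);k=max(cs,key=len)
P=ray(c,k[:,0,:],0.13)
print("lid rect",cv2.minAreaRect((P[:,:2]*1000).astype(np.float32)))
sl=ray(c,[(156,139.2),(173.9,167)],0.14);print("slots",sl,np.degrees(np.arctan2(*(sl[0]-sl[1])[[1,0]])))
# cartridge
roi=np.zeros_like(m);roi[200:265,268:338]=1
for lo,hi,n in((0.085,0.105,'bar'),(0.06,0.072,'top'),(0.04,0.058,'lugs')):
    q=roi&(z>lo)&(z<hi);p=W[q]
    print(n,q.sum(),np.median(p[:,2]))
    k=max(cv2.findContours(q.astype(np.uint8),0,cv2.CHAIN_APPROX_NONE)[0],key=len)
    P=ray(c,k[:,0,:],np.median(p[:,2]))
    rc=cv2.minAreaRect((P[:,:2]*1000).astype(np.float32));print(rc,circ(P))
    if n=='bar':
        x=p[:,:2]-p[:,:2].mean(0);w,v=np.linalg.eigh(x.T@x);print(p[:,:2].mean(0),np.degrees(np.arctan2(v[1,1],v[0,1])))
E
```

```text
bench z 0.0016963272564246268
lid z 0.13174286298134397
795 0.1410520770532376
134 (array([0.60757395, 0.11098415]), np.float64(0.052883438996283914))
103 (array([0.60715667, 0.11065915]), np.float64(0.04118416124365384))
lid rect ((607.1924438476562, 111.21151733398438), (223.1024169921875, 219.67831420898438), 15.746960639953613)
slots [[0.63949419 0.13611565 0.14      ]
 [0.56988186 0.08782275 0.14      ]] 34.75061512127076
bar 144 0.09682420937704854
((428.6596984863281, -235.21629333496094), (13.548877716064453, 64.74334716796875), 31.636207580566406) (array([ 0.42761914, -0.23543187]), np.float64(0.02122128520207608))
[ 0.42844956 -0.2350334 ] 121.68081881907305
top 495 0.06819961640628441
((427.4476318359375, -236.31814575195312), (71.90898895263672, 72.67936706542969), 1.3442027568817139) (array([ 0.42848435, -0.23524137]), np.float64(0.03130555038944858))
lugs 44 0.05258995309478689
((416.9620361328125, -199.59115600585938), (35.181007385253906, 11.011061668395996), 17.331724166870117) (array([ 0.41860393, -0.21028388]), np.float64(0.014312589320574519))
```

The crop confirms the white cartridge: grey bar, white body, lugs at its ends. It also shows the socket's slots at top pixels (156,139) and (174,167), i.e. along about 35° in the world. Next I check hose heights and the wrist camera offset.

```bash
cat >> h.py <<'E'
def mv(st,target,yaw=None):
    """world TCP target -> tool-frame shift, turn"""
    y0=np.radians(st['eef_rot'][2]);p=st['tcp_pos'];d=np.array(target)-p
    s=[d[0]*np.cos(y0)+d[1]*np.sin(y0), d[0]*np.sin(y0)-d[1]*np.cos(y0), -d[2]]
    t=0 if yaw is None else -((np.radians(yaw)-y0+np.pi)%(2*np.pi)-np.pi)
    return np.round(s,4),round(t,4)
E
python3 - <<'E'
from h import *
from plant import r
for n in("top","scene"):
    c=load(f"pics/{n}0.npz");W=cloud(c)
    for y in np.arange(.15,.75,.05):
        q=(abs(W[...,1]-y)<.02)&(abs(W[...,0]-.5)<.25)&(W[...,2]>.02)
        if q.any(): print(n,round(y,2),W[q][:,0].min().round(3),W[q][:,0].max().round(3),W[q][:,2].max().round(3))
c=load("pics/wrist0.npz");V=c['view'];o=-V[:3,:3].T@V[:3,3];st=r.get_state()
print("cam",o,"look",-V[2,:3])
print("cam in tool",mv(st,o))
print(mv(st,[.45,.25,.32],-58),mv(st,[.55,.11,.33],-58))
E
```

```text
top 0.15 0.472 0.715 0.145
top 0.2 0.472 0.703 0.137
top 0.25 0.535 0.689 0.135
top 0.3 0.517 0.585 0.128
top 0.35 0.489 0.57 0.225
top 0.4 0.468 0.542 0.278
scene 0.15 0.479 0.723 0.145
scene 0.2 0.473 0.709 0.137
scene 0.25 0.548 0.693 0.134
scene 0.3 0.532 0.593 0.124
scene 0.35 0.511 0.575 0.218
scene 0.4 0.489 0.552 0.286
scene 0.45 0.471 0.526 0.306
scene 0.5 0.478 0.512 0.304
cam [0.36761322 0.57045878 0.38466833] look [-0.24961962  0.12330362 -0.96046148]
cam in tool (array([ 7.490e-02,  1.000e-04, -1.588e-01]), 0)
(array([ 0.2915,  0.2503, -0.0942]), np.float64(0.5505)) (array([ 0.4434,  0.3311, -0.1042]), np.float64(0.5505))
```

Emit:
servo_tool --grip '[-1, -1, -1, -1, -1, -1, -1, -1, -1, -1]' --pt "0 0 -0.03" --pt "0 0 -0.065" --pt "0 0 -0.105" --pt "0 0 -0.145" --pt "0 0 -0.18" --pt "0.02 0.01 -0.2" --pt "0.05 0.03 -0.2" --pt "0.08 0.05 -0.2" --pt "0.11 0.07 -0.2" --pt "0.14 0.09 -0.2" --turn '[0, 0, 0, 0, 0, 0.1, 0.2, 0.3, 0.4, 0.5]'

```text
time_s: 0.98
tcp_pos: [0.3863, 0.4598, 0.4263]
eef_rot: [180.0, -0.0, -55.4]
contact_force: [1.1, 0.2, -0.2]
gripper_width: 0.0874
```

```bash
python3 - <<'E'
from h import *
from plant import r
st=r.get_state();print(st['tcp_pos'],st['eef_rot'],st['joints'],st['contact_force'])
print(mv(st,[.591,.1365,.42],-58),mv(st,[.591,.1365,.29],-58))
E
```

```text
[0.38629869 0.45982524 0.42630871] [ 1.79974950e+02 -1.81153071e-03 -5.53591495e+01] [ 6.85830395e+01  1.01354317e+01  1.17892438e+01 -1.24893797e-02
 -9.16756052e+01 -3.39425523e+01] [ 1.10962696  0.18300546 -0.19379707]
(array([0.3824, 0.0154, 0.0063]), np.float64(0.0461)) (array([0.3824, 0.0154, 0.1363]), np.float64(0.0461))
```

Emit:
servo_tool --grip '[-1, -1, -1, -1, -1, -1, -1, -1, -1, -1]' --pt "0.035 0 0" --pt "0.075 0 0" --pt "0.115 0.005 0" --pt "0.155 0.005 0" --pt "0.195 0.01 0" --pt "0.235 0.01 0" --pt "0.275 0.01 0" --pt "0.315 0.015 0" --pt "0.355 0.015 0" --pt "0.382 0.015 0.02" --turn '[0, 0, 0, 0, 0, 0.02, 0.02, 0.04, 0.04, 0.045]'

```text
time_s: 1.82
tcp_pos: [0.5946, 0.1365, 0.41]
eef_rot: [-179.7, -0.1, -57.8]
contact_force: [-0.1, 0.7, 0.4]
gripper_width: 0.0877
```

Emit:
servo_tool --grip '[-1, -1, -1, -1, -1, -1]' --pt "0 0 0.03" --pt "0 0 0.065" --pt "0 0 0.1" --pt "0 0 0.115" --pt "0 0 0.115" --pt "0 0 0.115" --turn '[0, 0, 0, 0, 0, 0]'

```text
time_s: 2.32
tcp_pos: [0.5921, 0.1391, 0.2914]
eef_rot: [179.9, -0.0, -57.7]
contact_force: [0.5, -0.2, 1.2]
gripper_width: 0.0879
```

```bash
cat > look.py <<'E'
import sys
from h import *
from plant import r,capture,calibration
n,name=sys.argv[1:3]
st=r.get_state();cal=calibration(n);p,d=capture(n)
cv2.imwrite(f"pics/{name}.png",p);np.savez(f"pics/{name}.npz",p=p,d=d,tcp=st['tcp_pos'],rot=st['eef_rot'],**cal)
print(st['time_s'],st['tcp_pos'],st['eef_rot'],st['contact_force'])
E
python3 look.py wrist w1
```

```text
2.3167 [0.59214471 0.13913327 0.29135733] [ 1.79907039e+02 -2.39194327e-02 -5.76818333e+01] [ 0.46600859 -0.16558951  1.18136188]
```

View pics/w1.png

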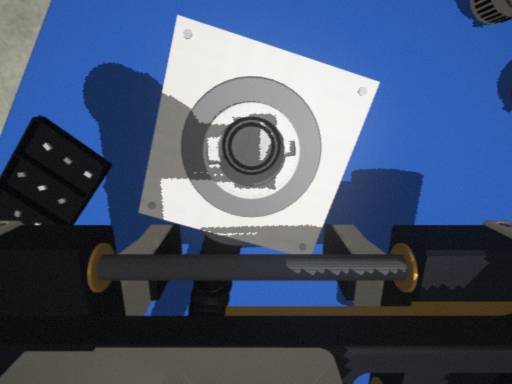

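The wrist view shows the socket centred near (251,148), with slots at about (290,148) on the right and (213,148) on the left, roughly along the jaw axis. I enlarge it and fit.

```bash
python3 - <<'E'
from h import *
c=load("pics/w1.npz");p=c['p'];W=cloud(c);z=W[...,2]
cr=cv2.resize(p[95:205,190:315],(750,660)[:2],interpolation=cv2.INTER_CUBIC)
g=cv2.createCLAHE(3,(4,4)).apply(cv2.cvtColor(cr,cv2.COLOR_BGR2GRAY));cv2.imwrite("pics/w1c.png",cv2.resize(g,(680,598)))
roi=np.zeros(z.shape,bool);roi[80:215,170:330]=1
zr=np.median(z[roi&(z>.137)&(z<.15)]);print("ring z",zr,"lid",np.median(z[roi&(z>.12)&(z<.134)]))
m=(roi&(z>zr-.004)&(z<zr+.006)).astype(np.uint8)
cv2.imwrite("pics/w1m.png",cv2.resize(m[95:205,190:315]*255,(680,598),interpolation=0))
for k in cv2.findContours(m,cv2.RETR_CCOMP,cv2.CHAIN_APPROX_NONE)[0]:
    if len(k)>40:
        P=ray(c,k[:,0,:],.14);C,R=circ(P);
        q=abs(np.hypot(*(P[:,:2]-C).T)-R)<.0025;print(len(k),circ(P[q]),q.sum())
        C,R=circ(P[q]);rr=np.hypot(*(P[:,:2]-C).T);a=np.degrees(np.arctan2(*(P[:,:2]-C).T[::-1]))
        s=rr>R+.003;print(np.round(np.sort(a[s]),0))
E
```

```text
ring z 0.14132737230658038 lid 0.13114036344484503
272 (array([0.6099322 , 0.11300104]), np.float64(0.05298231329430349)) 272
[]
234 (array([0.60989834, 0.11279163]), np.float64(0.03917092904989893)) 142
[-153. -153. -153. -153. -152. -152. -150. -149. -148. -146. -145. -144.
 -142. -141. -140. -139. -137. -136. -135. -133. -132. -131. -131. -131.
 -130. -130. -130.   26.   26.   27.   27.   28.   28.   30.   31.   32.
   33.   35.   36.   37.   39.   40.   41.   43.   44.   45.   47.   48.
   49.   49.   49.   50.   50.]
```

View pics/w1c.png

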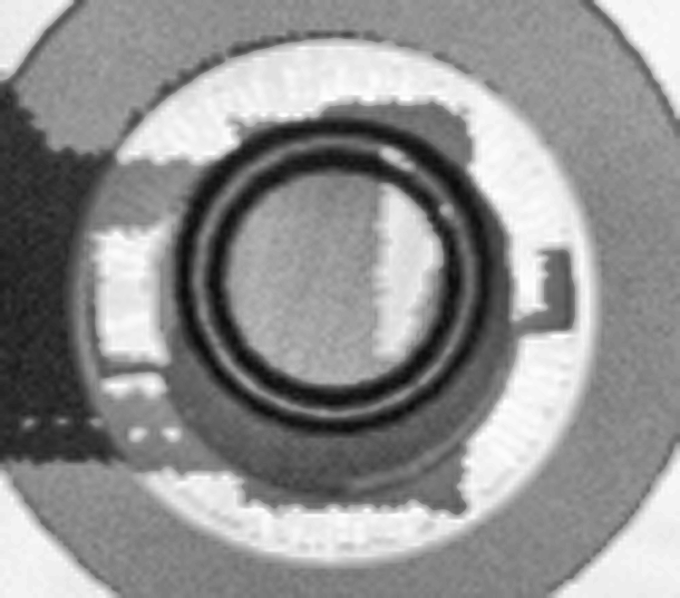

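View pics/w1m.png

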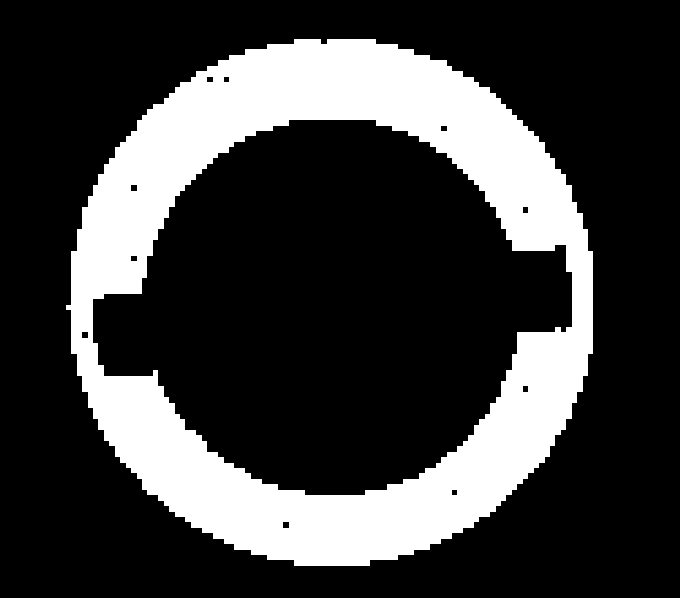

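```bash
python3 - <<'E'
from h import *
from plant import r
st=r.get_state()
print(mv(st,[.413,-.2095,.26],-58.3))
E
```

```text
(array([0.1987, 0.3386, 0.0328]), np.float64(0.011))
```

Emit:
servo_tool --grip '[-1, -1, -1, -1, -1, -1, -1, -1, -1, -1]' --pt "0.02 0.03 0" --pt "0.04 0.065 0" --pt "0.06 0.1 0" --pt "0.08 0.135 0.005" --pt "0.1 0.17 0.01" --pt "0.12 0.205 0.015" --pt "0.14 0.24 0.02" --pt "0.16 0.275 0.025" --pt "0.18 0.31 0.03" --pt "0.2 0.338 0.033" --turn '[0, 0, 0, 0, 0, 0.01, 0.01, 0.01, 0.01, 0.01]'

```text
time_s: 3.2
tcp_pos: [0.4127, -0.212, 0.2609]
eef_rot: [-179.8, -0.2, -58.2]
contact_force: [0.5, -0.6, -0.3]
gripper_width: 0.0877
```

Emit:
servo_tool --grip '[-1, -1, -1, -1]' --pt "0 0 0" --pt "0 0 0" --pt "0 0 0" --pt "0 0 0" --turn '[0, 0, 0, 0]'

```text
time_s: 3.53
tcp_pos: [0.4146, -0.2098, 0.2597]
eef_rot: [-179.9, -0.1, -58.2]
contact_force: [-0.0, -0.4, -0.3]
gripper_width: 0.0873
```

```bash
python3 look.py wrist w2
```

```text
3.5333 [ 0.41455765 -0.20975337  0.25970322] [-1.79902750e+02 -7.61277021e-02 -5.82034621e+01] [-0.03056512 -0.35688361 -0.29343914]
```

View pics/w2.png

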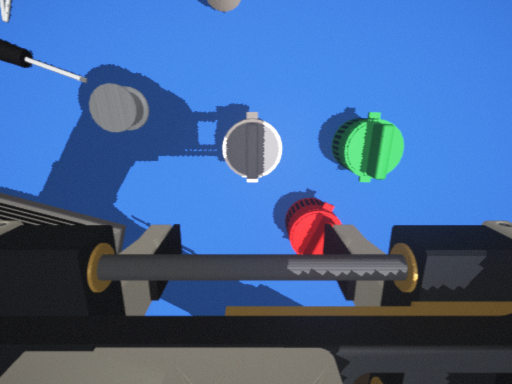

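The wrist view shows the white cartridge at (252,148), its bar vertical in the image and lugs at (252,116) and (252,180). Red (314,228) and green (375,148) are clear of the fingers' reach.

```bash
python3 - <<'E'
from h import *
from plant import r
c=load("pics/w2.npz");W=cloud(c);z=W[...,2]
roi=np.zeros(z.shape,bool);roi[100:195,205:300]=1
for lo,hi,n in((0.085,0.105,'bar'),(0.06,0.075,'top'),(.04,.12,'all')):
    q=roi&(z>lo)&(z<hi);zz=np.median(z[q])
    if n=='all': zz=.053
    k=max(cv2.findContours(q.astype(np.uint8),0,cv2.CHAIN_APPROX_NONE)[0],key=len)
    P=ray(c,k[:,0,:],zz);print(n,q.sum(),zz,cv2.minAreaRect((P[:,:2]*1000).astype(np.float32)))
    if n=='top':
        q=roi&(z>.06)&(z<.12);k=max(cv2.findContours(q.astype(np.uint8),0,cv2.CHAIN_APPROX_NONE)[0],key=len)
        P=ray(c,k[:,0,:],zz);print(circ(P))
st=r.get_state();print(mv(st,[.43,-.237,.11],-58.3))
E
```

```text
bar 652 0.0963812526343378 ((431.0721130371094, -235.57470703125), (12.948371887207031, 61.89079284667969), 31.812435150146484)
top 2091 0.06762954130721849 ((431.673095703125, -235.8160400390625), (72.86895751953125, 72.55044555664062), 27.92656898498535)
(array([ 0.43112982, -0.23516401]), np.float64(0.036334729079795375))
all 2862 0.053 ((429.9788513183594, -233.65032958984375), (76.17386627197266, 76.09648132324219), 75.75273895263672)
(array([0.0315, 0.0013, 0.1494]), np.float64(0.0022))
```

Emit:
servo_tool --grip '[-0.2, -0.2, -0.2, -0.2, -0.2, -0.2, -0.2, -0.2]' --pt "0.01 0 0.03" --pt "0.02 0 0.06" --pt "0.03 0 0.09" --pt "0.03 0 0.12" --pt "0.03 0 0.14" --pt "0.03 0 0.145" --pt "0.03 0 0.145" --pt "0.03 0 0.145" --turn '[0, 0, 0, 0, 0, 0, 0, 0]'

```text
time_s: 4.25
tcp_pos: [0.4304, -0.2354, 0.1146]
eef_rot: [-180.0, -0.1, -58.2]
contact_force: [-0.6, -0.5, -0.1]
gripper_width: 0.0525
```

Emit:
servo_tool --grip '[-0.2]' --pt "0 0 0" --turn '[0]'

```text
time_s: 4.33
tcp_pos: [0.4307, -0.2356, 0.1152]
eef_rot: [-179.9, -0.1, -58.2]
contact_force: [0.2, -0.6, 0.4]
gripper_width: 0.0528
```

Emit:
servo_tool --grip '[-0.2]' --pt "0 0 0" --turn '[0]'

```text
time_s: 4.42
tcp_pos: [0.4305, -0.2357, 0.1152]
eef_rot: [-179.9, -0.1, -58.2]
contact_force: [0.1, -0.7, 1.0]
gripper_width: 0.0525
```

Emit:
servo_tool --grip '[-0.2]' --pt "0 0 0" --turn '[0]'

```text
time_s: 4.5
tcp_pos: [0.4301, -0.2358, 0.1148]
eef_rot: [-179.9, -0.1, -58.2]
contact_force: [-0.3, -0.8, -0.4]
gripper_width: 0.0523
```

Emit:
servo_tool --grip '[-0.2, -0.2, -0.2, -0.2, 0.9, 0.9, 0.9, 0.9, 0.9, 0.9]' --pt "0 0 0.02" --pt "0 0 0.035" --pt "0 0 0.044" --pt "0 0 0.044" --pt "0 0 0.044" --pt "0 0 0.044" --pt "0 0 0.044" --pt "0 0 0.044" --pt "0 0 0.044" --pt "0 0 0.044" --turn '[0, 0, 0, 0, 0, 0, 0, 0, 0, 0]' --newtons 45

```text
time_s: 5.33
tcp_pos: [0.4295, -0.2358, 0.0699]
eef_rot: [-180.0, -0.0, -58.3]
contact_force: [0.4, 0.4, -0.4]
gripper_width: 0.018
```

Emit:
servo_tool --grip '[0.9, 0.9, 0.9, 0.9]' --pt "0 0 0" --pt "0 0 0" --pt "0 0 0" --pt "0 0 0" --turn '[0, 0, 0, 0]'

```text
time_s: 5.67
tcp_pos: [0.4295, -0.2358, 0.0697]
eef_rot: [-180.0, -0.0, -58.3]
contact_force: [1.5, 1.8, 1.1]
gripper_width: 0.0136
```

Emit:
servo_tool --grip '[0.9, 0.9, 0.9, 0.9, 0.9, 0.9, 0.9, 0.9, 0.9, 0.9]' --pt "0 0 -0.005" --pt "0 0 -0.015" --pt "0 0 -0.03" --pt "0 0 -0.05" --pt "0 0 -0.07" --pt "0 0 -0.095" --pt "0 0 -0.12" --pt "0 0 -0.145" --pt "0 0 -0.165" --pt "0 0 -0.18" --turn '[0, 0, 0, 0, 0, 0, 0, 0, 0, 0]'

```text
time_s: 6.5
tcp_pos: [0.429, -0.2358, 0.2515]
eef_rot: [-180.0, -0.0, -58.3]
contact_force: [0.6, -0.4, -4.0]
gripper_width: 0.0137
```

Emit:
servo_tool --grip '[0.9, 0.9, 0.9]' --pt "0 0 -0.01" --pt "0 0 -0.01" --pt "0 0 -0.01" --turn '[0, 0, 0]'

```text
time_s: 6.75
tcp_pos: [0.4288, -0.2356, 0.259]
eef_rot: [180.0, 0.0, -58.3]
contact_force: [-0.7, 0.0, -4.4]
gripper_width: 0.0136
```

```bash
python3 - <<'E'
from h import *
from plant import r
st=r.get_state();print(st['tcp_pos'],st['contact_force'],st['gripper_width'])
print(mv(st,[.6087,.1119,.26],38.3))
E
```

```text
[ 0.42882761 -0.23557614  0.25902329] [-0.68717427  0.01047908 -4.40272373] 0.013643066862192122
(array([-0.201 , -0.3357, -0.001 ]), np.float64(-1.6855))
```

Emit:
servo_tool --grip '[0.9, 0.9, 0.9, 0.9, 0.9, 0.9, 0.9, 0.9, 0.9, 0.9]' --pt "-0.005 -0.01 0" --pt "-0.015 -0.025 0" --pt "-0.027 -0.045 0" --pt "-0.04 -0.067 0" --pt "-0.053 -0.09 0" --pt "-0.067 -0.112 0" --pt "-0.08 -0.135 0" --pt "-0.094 -0.157 0" --pt "-0.107 -0.18 0" --pt "-0.121 -0.202 0" --turn '[-0.03, -0.1, -0.18, -0.27, -0.36, -0.45, -0.54, -0.63, -0.72, -0.81]'

```text
time_s: 7.58
tcp_pos: [0.5373, -0.0249, 0.2578]
eef_rot: [179.9, 0.1, -11.5]
contact_force: [0.6, -1.3, -2.8]
gripper_width: 0.0138
```

```bash
python3 - <<'E'
from h import *
from plant import r
st=r.get_state();print(st['tcp_pos'],st['eef_rot'])
print(mv(st,[.6087,.1119,.26],38.3))
E
```

```text
[ 0.53725476 -0.02494019  0.25779123] [ 1.79942035e+02  1.49207878e-01 -1.15293166e+01]
(array([ 0.0427, -0.1484, -0.0022]), np.float64(-0.8697))
```

Emit:
servo_tool --grip '[0.9, 0.9, 0.9, 0.9, 0.9, 0.9, 0.9, 0.9, 0.9, 0.9]' --pt "0.006 -0.02 0" --pt "0.012 -0.04 0" --pt "0.018 -0.06 0" --pt "0.024 -0.08 0" --pt "0.029 -0.1 0" --pt "0.034 -0.118 0" --pt "0.038 -0.133 0" --pt "0.041 -0.143 0" --pt "0.0425 -0.148 0" --pt "0.0425 -0.148 0" --turn '[-0.1, -0.2, -0.3, -0.4, -0.5, -0.6, -0.7, -0.79, -0.85, -0.869]'

```text
time_s: 8.42
tcp_pos: [0.6091, 0.1109, 0.2571]
eef_rot: [-179.9, 0.2, 38.2]
contact_force: [-1.2, 0.4, -3.2]
gripper_width: 0.0136
```

Emit:
servo_tool --grip '[0.9, 0.9, 0.9]' --pt "0 0 0" --pt "0 0 0" --pt "0 0 0" --turn '[0, 0, 0]'

```text
time_s: 8.67
tcp_pos: [0.609, 0.1091, 0.2591]
eef_rot: [-180.0, 0.0, 37.8]
contact_force: [-0.5, 0.2, -3.4]
gripper_width: 0.0139
```

```bash
python3 look.py wrist w3;python3 look.py top t3; python3 look.py scene s3; python3 - <<'E'
from h import *
from plant import r
st=r.get_state();print(st['tcp_pos'],st['eef_rot'],st['joints'])
print(mv(st,[.6087,.1119,.26],38.3))
a=cv2.imread("pics/w3.png");b=cv2.imread("pics/t3.png")
cv2.imwrite("pics/c3.png",np.vstack([cv2.resize(a,(400,300)),cv2.resize(b[90:225,90:270],(400,300))]))
E
```

```text
8.6667 [0.60898353 0.10911023 0.25912422] [-1.79990321e+02  4.64124876e-02  3.78471058e+01] [-0.45452483  0.19738441 -3.3786004 ]
8.7167 [0.60906913 0.1090667  0.25936451] [-1.79992940e+02  2.27032666e-02  3.78512616e+01] [-0.47234972  0.45740114 -3.83437579]
8.7667 [0.60915794 0.10909222 0.25956175] [-1.79997015e+02  3.05407406e-03  3.78663497e+01] [ 0.31213593 -0.34703732 -2.36916493]
[0.60921707 0.10913971 0.25968636] [-1.79998816e+02 -9.50362531e-03  3.78778203e+01] [ 2.82078841e+01  1.42219343e+01 -3.90349739e+00 -2.90835192e-03
 -7.18653987e+01  9.96708413e+01]
(array([ 0.0013, -0.0025, -0.0003]), np.float64(-0.0074))
```

View pics/c3.png

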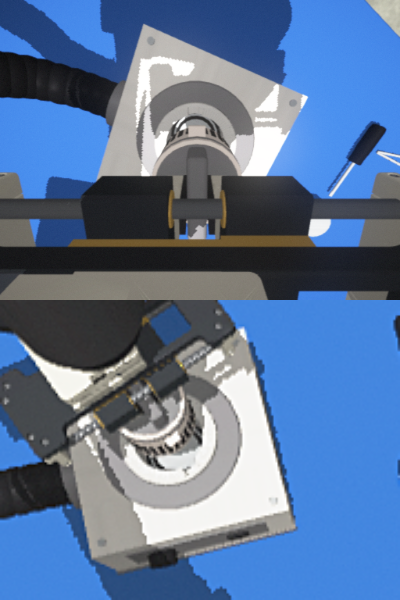

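View pics/s3.png

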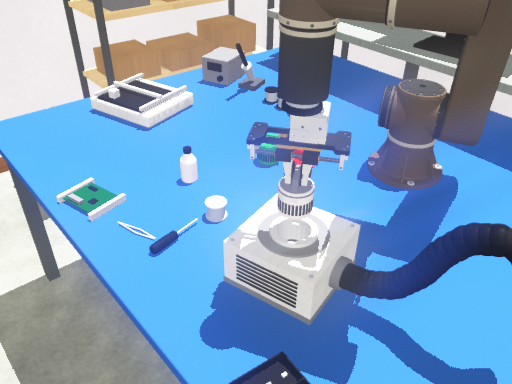

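Cartridge is held upright above the socket. I compare the held canister with the ring in the same cameras (top and scene).

```bash
python3 - <<'E'
from h import *
from scipy.optimize import least_squares
for n,f in(("top","t3"),("scene","s3"),("wrist","w3")):
    c=load(f"pics/{f}.npz");W=cloud(c).reshape(-1,3)
    q=(W[:,2]>.198)&(W[:,2]<.232)&(np.hypot(W[:,0]-.609,W[:,1]-.111)<.043)
    P=W[q]
    if len(P)>30:
        s=least_squares(lambda a:np.hypot(P[:,0]-a[0],P[:,1]-a[1])-.037,[.609,.111],loss='soft_l1',f_scale=.001)
        print(n,len(P),"canister",s.x,"rms",np.sqrt(np.mean(s.fun**2)))
    c=load("pics/"+{"top":"top0","scene":"scene0","wrist":"w1"}[n]+".npz");W=cloud(c);z=W[...,2]
    m=(np.hypot(W[...,0]-.609,W[...,1]-.111)<.07)&(z>.1365)&(z<.146)
    k=max(cv2.findContours(m.astype(np.uint8),0,cv2.CHAIN_APPROX_NONE)[0],key=len)
    print("   ring",circ(ray(c,k[:,0,:],np.median(z[m]))),np.median(z[m]))
E
```

```text
top 150 canister [0.60750632 0.10812807] rms 0.000372379299189422
   ring (array([0.6076025 , 0.11092233]), np.float64(0.05293235810375857)) 0.14125155424615868
scene 472 canister [0.60878536 0.10913281] rms 0.0010789122006556395
   ring (array([0.61168218, 0.11418293]), np.float64(0.05375403223224665)) 0.1409987628001206
wrist 428 canister [0.60829631 0.10951423] rms 0.00024533293369980347
   ring (array([0.61002669, 0.11284232]), np.float64(0.05275719842940794)) 0.14131796159477422
```

Emit:
servo_tool --grip '[0.9, 0.9, 0.9, 0.9, 0.9, 0.9, 0.9, 0.9]' --pt "0.001 -0.001 0.005" --pt "0.0026 -0.0018 0.015" --pt "0.0026 -0.0018 0.025" --pt "0.0026 -0.0018 0.035" --pt "0.0026 -0.0018 0.042" --pt "0.0026 -0.0018 0.045" --pt "0.0026 -0.0018 0.045" --pt "0.0026 -0.0018 0.045" --turn '[-0.006, -0.006, -0.006, -0.006, -0.006, -0.006, -0.006, -0.006]'

```text
time_s: 9.48
tcp_pos: [0.6105, 0.1125, 0.2145]
eef_rot: [180.0, 0.0, 38.3]
contact_force: [0.8, -0.0, -2.0]
gripper_width: 0.0137
```

```bash
python3 look.py top t4; python3 look.py scene s4;  python3 - <<'E'
from h import *
from plant import r
from scipy.optimize import least_squares
st=r.get_state();print(st['tcp_pos'],st['eef_rot'])
for n,f in(("top","t4"),("scene","s4")):
    c=load(f"pics/{f}.npz");W=cloud(c).reshape(-1,3)
    q=(W[:,2]>.158)&(W[:,2]<.19)&(np.hypot(W[:,0]-.609,W[:,1]-.111)<.043)
    P=W[q]
    if len(P)>30:
        s=least_squares(lambda a:np.hypot(P[:,0]-a[0],P[:,1]-a[1])-.037,[.609,.111],loss='soft_l1',f_scale=.001)
        print(n,len(P),"canister",s.x,"rms",np.sqrt(np.mean(s.fun**2)))
print(mv(st,[.61,.1121,.20],38.2))
a=cv2.imread("pics/s4.png");b=cv2.imread("pics/t4.png")
cv2.imwrite("pics/c4.png",np.vstack([cv2.resize(a[130:310,220:380],(480,300)),cv2.resize(b[90:225,90:270],(480,300))]))
E
```

```text
9.4833 [0.61045932 0.11247386 0.21449978] [1.79987768e+02 1.25507770e-02 3.82887750e+01] [ 0.77035459 -0.00790538 -1.95055791]
9.5333 [0.61062568 0.11253694 0.21490619] [ 1.79979620e+02 -2.51041769e-02  3.82916845e+01] [ 0.3954787   0.15604793 -3.34068202]
[0.61068209 0.11258489 0.21510867] [ 1.79977014e+02 -4.67300428e-02  3.82897183e+01]
top 117 canister [0.60881143 0.1114425 ] rms 0.00042878829094168653
scene 410 canister [0.61046171 0.11264925] rms 0.0011451782709677983
(array([-0.0008, -0.    ,  0.0151]), np.float64(0.0016))
```

View pics/c4.png

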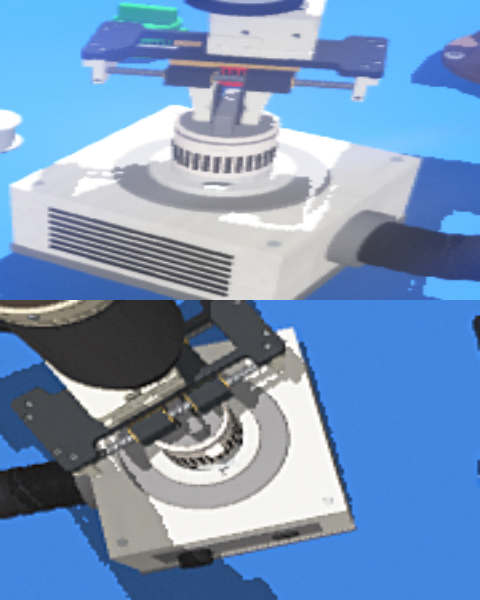

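Emit:
servo_tool --grip '[0.9, 0.9, 0.9, 0.9, 0.9, 0.9, 0.9]' --pt "-0.0008 0 0.002" --pt "-0.0008 0 0.004" --pt "-0.0008 0 0.006" --pt "-0.0008 0 0.008" --pt "-0.0008 0 0.009" --pt "-0.0008 0 0.009" --pt "-0.0008 0 0.009" --turn '[0, 0, 0, 0, 0, 0, 0]'

```text
time_s: 10.17
tcp_pos: [0.6097, 0.112, 0.2055]
eef_rot: [-180.0, 0.0, 38.3]
contact_force: [0.9, -0.1, -4.2]
gripper_width: 0.0141
```

Emit:
servo_tool --grip '[0.9, 0.9, 0.9, 0.9]' --pt "0 0 0.001" --pt "0 0 0.002" --pt "0 0 0.003" --pt "0 0 0.003" --turn '[0, 0, 0, 0]'

```text
time_s: 10.5
tcp_pos: [0.6096, 0.112, 0.2023]
eef_rot: [-180.0, 0.0, 38.3]
contact_force: [-0.1, 0.7, -3.9]
gripper_width: 0.0134
```

Emit:
servo_tool --grip '[0.9, 0.9, 0.9, 0.9]' --pt "0 0 0.001" --pt "0 0 0.002" --pt "0 0 0.003" --pt "0 0 0.003" --turn '[0, 0, 0, 0]'

```text
time_s: 10.83
tcp_pos: [0.6096, 0.112, 0.1993]
eef_rot: [-180.0, 0.0, 38.3]
contact_force: [0.6, -0.1, -2.4]
gripper_width: 0.0134
```

Emit:
servo_tool --grip '[0.9, 0.9, 0.9, 0.9]' --pt "0 0 0.001" --pt "0 0 0.002" --pt "0 0 0.003" --pt "0 0 0.003" --turn '[0, 0, 0, 0]'

```text
time_s: 11.17
tcp_pos: [0.6095, 0.112, 0.1963]
eef_rot: [-180.0, 0.0, 38.3]
contact_force: [-0.3, 0.5, -3.5]
gripper_width: 0.0141
```

Emit:
servo_tool --grip '[0.9, 0.9, 0.9, 0.9, 0.9, 0.9, 0.9]' --pt "0 0 0.002" --pt "0 0 0.004" --pt "0 0 0.006" --pt "0 0 0.008" --pt "0 0 0.01" --pt "0 0 0.011" --pt "0 0 0.011" --turn '[0, 0, 0, 0, 0, 0, 0]'

```text
time_s: 11.75
tcp_pos: [0.6095, 0.112, 0.1852]
eef_rot: [-180.0, 0.0, 38.3]
contact_force: [0.6, -0.2, -3.4]
gripper_width: 0.0137
```

Emit:
servo_tool --grip '[0.9, 0.9, 0.9, 0.9, 0.9, 0.9, 0.9]' --pt "0 0 0.002" --pt "0 0 0.004" --pt "0 0 0.006" --pt "0 0 0.008" --pt "0 0 0.01" --pt "0 0 0.011" --pt "0 0 0.011" --turn '[0, 0, 0, 0, 0, 0, 0]'

```text
time_s: 12.33
tcp_pos: [0.6095, 0.1119, 0.1742]
eef_rot: [-180.0, 0.0, 38.3]
contact_force: [-0.9, -1.3, -4.2]
gripper_width: 0.0141
```

Emit:
servo_tool --grip '[0.9, 0.9, 0.9, 0.9, 0.9, 0.9, 0.9]' --pt "0 0 0.002" --pt "0 0 0.004" --pt "0 0 0.006" --pt "0 0 0.008" --pt "0 0 0.009" --pt "0 0 0.009" --pt "0 0 0.009" --turn '[0, 0, 0, 0, 0, 0, 0]'

```text
time_s: 12.92
tcp_pos: [0.6097, 0.112, 0.1655]
eef_rot: [180.0, 0.0, 38.3]
contact_force: [1.6, -0.2, -3.5]
gripper_width: 0.014
```

Now feel for the slots with 1 mm steps.

Emit:
servo_tool --grip '[0.9, 0.9, 0.9, 0.9]' --pt "0 0 0.001" --pt "0 0 0.002" --pt "0 0 0.003" --pt "0 0 0.003" --turn '[0, 0, 0, 0]'

```text
time_s: 13.25
tcp_pos: [0.6096, 0.112, 0.1623]
eef_rot: [-180.0, 0.0, 38.3]
contact_force: [-0.1, -1.2, -3.2]
gripper_width: 0.0136
```

Emit:
servo_tool --grip '[0.9, 0.9, 0.9]' --pt "0 0 0.001" --pt "0 0 0.0015" --pt "0 0 0.0015" --turn '[0, 0, 0]'

```text
time_s: 13.5
tcp_pos: [0.6096, 0.112, 0.1609]
eef_rot: [-180.0, 0.0, 38.3]
contact_force: [0.4, -0.4, -3.6]
gripper_width: 0.0136
```

Emit:
servo_tool --grip '[0.9, 0.9, 0.9]' --pt "0 0 0.001" --pt "0 0 0.0015" --pt "0 0 0.0015" --turn '[0, 0, 0]'

```text
time_s: 13.75
tcp_pos: [0.6096, 0.112, 0.1594]
eef_rot: [-180.0, 0.0, 38.3]
contact_force: [0.5, -0.3, -3.3]
gripper_width: 0.0134
```

Emit:
servo_tool --grip '[0.9, 0.9, 0.9, 0.9]' --pt "0 0 0.001" --pt "0 0 0.002" --pt "0 0 0.003" --pt "0 0 0.003" --turn '[0, 0, 0, 0]'

```text
time_s: 14.08
tcp_pos: [0.6095, 0.112, 0.1563]
eef_rot: [-180.0, 0.0, 38.3]
contact_force: [0.4, 0.2, -3.6]
gripper_width: 0.0138
```

Emit:
servo_tool --grip '[0.9, 0.9, 0.9, 0.9]' --pt "0 0 0.001" --pt "0 0 0.002" --pt "0 0 0.003" --pt "0 0 0.003" --turn '[0, 0, 0, 0]'

```text
time_s: 14.42
tcp_pos: [0.6098, 0.112, 0.1538]
eef_rot: [180.0, -0.0, 38.3]
contact_force: [0.7, -0.8, -3.1]
gripper_width: 0.014
```

Emit:
servo_tool --grip '[0.9, 0.9, 0.9, 0.9]' --pt "0 0 0.001" --pt "0 0 0.002" --pt "0 0 0.002" --pt "0 0 0.002" --turn '[0, 0, 0, 0]'

```text
time_s: 14.75
tcp_pos: [0.6098, 0.1121, 0.1521]
eef_rot: [180.0, -0.0, 38.3]
contact_force: [-3.2, 0.8, 2.8]
gripper_width: 0.0136
```

Emit:
servo_tool --grip '[0.9, 0.9, 0.9, 0.9]' --pt "0 0 0.001" --pt "0 0 0.002" --pt "0 0 0.002" --pt "0 0 0.002" --turn '[0, 0, 0, 0]'

```text
time_s: 15.08
tcp_pos: [0.6099, 0.1121, 0.15]
eef_rot: [180.0, -0.0, 38.3]
contact_force: [-2.8, 0.4, 6.4]
gripper_width: 0.0138
```

Emit:
servo_tool --grip '[0.9, 0.9, 0.9, 0.9, 0.9]' --pt "0 0 0.001" --pt "0 0 0.002" --pt "0 0 0.003" --pt "0 0 0.003" --pt "0 0 0.003" --turn '[0, 0, 0, 0, 0]'

```text
time_s: 15.5
tcp_pos: [0.6099, 0.1121, 0.1475]
eef_rot: [180.0, -0.0, 38.3]
contact_force: [-5.6, 1.1, 9.3]
gripper_width: 0.0142
```

Emit:
servo_tool --grip '[0.9, 0.9]' --pt "0 0 0" --pt "0 0 0" --turn '[0, 0]'

```text
time_s: 15.67
tcp_pos: [0.6099, 0.1121, 0.1475]
eef_rot: [180.0, -0.0, 38.3]
contact_force: [-4.0, 0.5, 8.3]
gripper_width: 0.0138
```

Emit:
servo_tool --grip '[0.9, 0.9, 0.9]' --pt "-0.0005 -0.0004 0.0007" --pt "-0.0005 -0.0004 0.0007" --pt "-0.0005 -0.0004 0.0007" --turn '[0, 0, 0]'

```text
time_s: 15.92
tcp_pos: [0.6098, 0.1121, 0.1471]
eef_rot: [179.9, -0.1, 38.3]
contact_force: [-3.1, 1.0, 9.3]
gripper_width: 0.0138
```

Emit:
servo_tool --grip '[0.9, 0.9, 0.9, 0.9]' --pt "0 0 0" --pt "0 0 0" --pt "0 0 0" --pt "0 0 0" --turn '[0.04, 0.08, 0.12, 0.15]'

```text
time_s: 16.25
tcp_pos: [0.6106, 0.1122, 0.1475]
eef_rot: [179.9, -0.2, 29.6]
contact_force: [-1.2, 0.1, 9.3]
gripper_width: 0.0138
```

```bash
python3 - <<'E'
from plant import r
s=r.get_state();print(s['tcp_pos'],s['eef_rot'],s['contact_force'],s['moment'])
E
```

```text
[0.61062463 0.11218907 0.14753456] [179.91662711  -0.19399385  29.62358888] [-1.22093615  0.12026796  9.26517439] [-0.25682556  0.35539977  0.17707262]
```

Emit:
servo_tool --grip '[0.9, 0.9, 0.9, 0.9, 0.9, 0.9, 0.9, 0.9]' --pt "0 0 0" --pt "0 0 0" --pt "0 0 0" --pt "0 0 0" --pt "0 0 0" --pt "0 0 0" --pt "0 0 0" --pt "0 0 0" --turn '[0.06, 0.12, 0.18, 0.24, 0.3, 0.36, 0.42, 0.48]'

```text
time_s: 16.92
tcp_pos: [0.611, 0.1123, 0.1477]
eef_rot: [-180.0, -0.3, 2.1]
contact_force: [-0.5, 0.2, 9.0]
gripper_width: 0.0141
```

```bash
cat > s.py <<'E'
from plant import r
s=r.get_state();print(s['time_s'],s['tcp_pos'].round(4),s['eef_rot'].round(2),s['contact_force'].round(1),s['moment'].round(2),s['gripper_width'])
E
python3 s.py
```

```text
16.9167 [0.611  0.1123 0.1477] [-179.97   -0.25    2.08] [-0.5  0.2  9. ] [-0.29  0.07  0.18] 0.014059014059782904
```

Emit:
servo_tool --grip '[0.9, 0.9, 0.9, 0.9, 0.9, 0.9, 0.9, 0.9]' --pt "0 0 0.0003" --pt "0 0 0.0003" --pt "0 0 0.0003" --pt "0 0 0.0003" --pt "0 0 0.0003" --pt "0 0 0.0003" --pt "0 0 0.0003" --pt "0 0 0.0003" --turn '[0.06, 0.12, 0.18, 0.24, 0.3, 0.36, 0.42, 0.48]'

```text
time_s: 17.58
tcp_pos: [0.611, 0.1125, 0.1474]
eef_rot: [-179.9, -0.2, -25.4]
contact_force: [-0.7, 1.0, 9.7]
gripper_width: 0.0137
```

```bash
python3 s.py
```

```text
17.5833 [0.611  0.1125 0.1474] [-179.85   -0.21  -25.42] [-0.7  1.   9.7] [0.2  0.38 0.25] 0.013729111070780953
```

Emit:
servo_tool --grip '[0.9, 0.9, 0.9, 0.9, 0.9]' --pt "0 0 0" --pt "0 0 0" --pt "0 0 0" --pt "0 0 0" --pt "0 0 0" --turn '[0.06, 0.12, 0.18, 0.22, 0.22]'

```text
time_s: 18.0
tcp_pos: [0.6109, 0.1123, 0.1474]
eef_rot: [-179.8, -0.2, -38.0]
contact_force: [-0.5, 0.4, 9.6]
gripper_width: 0.0141
```

```bash
python3 s.py
```

```text
18.0 [0.6109 0.1123 0.1474] [-1.7983e+02 -1.7000e-01 -3.8010e+01] [-0.5  0.4  9.6] [-0.29  0.21  0.07] 0.014077967513623165
```

Emit:
servo_tool --grip '[0.9, 0.9, 0.9]' --pt "0 0 0" --pt "0 0 0" --pt "0 0 0" --turn '[0.03, 0.05, 0.05]'

```text
time_s: 18.25
tcp_pos: [0.6109, 0.1123, 0.1474]
eef_rot: [-179.8, -0.2, -40.8]
contact_force: [-1.1, 0.1, 10.4]
gripper_width: 0.0136
```

```bash
python3 s.py
```

```text
18.25 [0.6109 0.1123 0.1474] [-1.7982e+02 -1.6000e-01 -4.0790e+01] [-1.1  0.1 10.4] [-0.22  0.31  0.13] 0.013585712390840384
```

Emit:
servo_tool --grip '[0.9, 0.9, 0.9]' --pt "0 0 0" --pt "0 0 0" --pt "0 0 0" --turn '[0.02, 0.03, 0.03]'

```text
time_s: 18.5
tcp_pos: [0.611, 0.1123, 0.1474]
eef_rot: [-179.8, -0.2, -42.5]
contact_force: [-0.5, 0.7, 9.4]
gripper_width: 0.0139
```

```bash
python3 s.py
```

```text
18.5 [0.611  0.1123 0.1474] [-1.7981e+02 -1.6000e-01 -4.2470e+01] [-0.5  0.7  9.4] [-0.13  0.31  0.21] 0.013924121464364912
```

Not clearly at the stop yet; continue in small turns.

Emit:
servo_tool --grip '[0.9, 0.9, 0.9]' --pt "0 0 0" --pt "0 0 0" --pt "0 0 0" --turn '[0.02, 0.03, 0.03]'

```text
time_s: 18.75
tcp_pos: [0.6107, 0.1121, 0.1474]
eef_rot: [-179.8, -0.1, -44.2]
contact_force: [-1.7, -0.5, 9.5]
gripper_width: 0.0141
```

```bash
python3 s.py
```

```text
18.75 [0.6107 0.1121 0.1474] [-1.7985e+02 -1.5000e-01 -4.4180e+01] [-1.7 -0.5  9.5] [-0.31  0.66  0.43] 0.014071024906238712
```

Emit:
servo_tool --grip '[0.9, 0.9, 0.9]' --pt "0 0 0" --pt "0 0 0" --pt "0 0 0" --turn '[0.02, 0.02, 0.02]'

```text
time_s: 19.0
tcp_pos: [0.6106, 0.1121, 0.1474]
eef_rot: [-179.9, -0.1, -45.3]
contact_force: [-2.2, -0.7, 10.1]
gripper_width: 0.0139
```

```bash
python3 s.py
```

```text
19.0 [0.6106 0.1121 0.1474] [-1.7985e+02 -1.5000e-01 -4.5250e+01] [-2.2 -0.7 10.1] [-0.29  0.69  0.85] 0.013925872041752756
```

Stop felt: moment about z rises 0.2 → 0.85 N·m at yaw about −44°. I take off a little torque and let it rise.

Emit:
servo_tool --grip '[0.9, 0.9, 0.9, 0.9, 0.9, 0.9]' --pt "0 0 0" --pt "0 0 -0.001" --pt "0 0 -0.002" --pt "0 0 -0.003" --pt "0 0 -0.0035" --pt "0 0 -0.0035" --turn '[-0.01, -0.01, -0.01, -0.01, -0.01, -0.01]'

```text
time_s: 19.5
tcp_pos: [0.6103, 0.1123, 0.1493]
eef_rot: [-179.9, -0.1, -44.8]
contact_force: [5.9, -1.4, -0.5]
gripper_width: 0.014
```

```bash
python3 s.py
```

```text
19.5 [0.6103 0.1123 0.1493] [-1.799e+02 -7.000e-02 -4.477e+01] [ 5.9 -1.4 -0.5] [-0.22 -1.97  0.65] 0.013984123657830723
```

Emit:
servo_tool --grip '[0.9, 0.9, 0.9, 0.9]' --pt "0 0 -0.0005" --pt "0 0 -0.0007" --pt "0 0 -0.0007" --pt "0 0 -0.0007" --turn '[0, 0, 0, 0]'

```text
time_s: 19.83
tcp_pos: [0.6102, 0.1123, 0.1498]
eef_rot: [-179.9, -0.1, -44.8]
contact_force: [5.8, -0.1, -1.4]
gripper_width: 0.0138
```

```bash
python3 s.py
```

```text
19.8333 [0.6102 0.1123 0.1498] [-1.7991e+02 -7.0000e-02 -4.4770e+01] [ 5.8 -0.1 -1.4] [-0.23 -2.19  0.6 ] 0.013823951520478264
```

Emit:
servo_tool --grip '[0.9, 0.9, 0.9, 0.9]' --pt "0.0006 -0.0006 0" --pt "0.0006 -0.0006 0" --pt "0.0006 -0.0006 0" --pt "0.0006 -0.0006 0" --turn '[-0.01, -0.01, -0.01, -0.01]'

```text
time_s: 20.17
tcp_pos: [0.6104, 0.1122, 0.1499]
eef_rot: [-179.9, -0.0, -44.2]
contact_force: [4.4, -0.2, 0.6]
gripper_width: 0.0138
```

```bash
python3 s.py; python3 look.py scene s5; python3 look.py wrist w5;python3 - <<'E'
from h import *
a=cv2.imread("pics/s5.png");b=cv2.imread("pics/w5.png")
cv2.imwrite("pics/c5.png",np.vstack([cv2.resize(a[180:280,240:360],(600,360),interpolation=2),cv2.resize(b[60:290,120:400],(500,240)) if 0 else cv2.resize(b[100:250,150:350],(600,240))]))
E
```

```text
20.1667 [0.6104 0.1122 0.1499] [-1.7995e+02 -3.0000e-02 -4.4220e+01] [ 4.4 -0.2  0.6] [-0.05 -1.85  0.37] 0.013827443907837746
20.1667 [0.61039847 0.11217148 0.14991287] [-1.79949793e+02 -2.85896517e-02 -4.42224147e+01] [ 4.40166695 -0.18719535  0.56252184]
20.2167 [0.61039907 0.11216501 0.14996008] [-1.79945079e+02 -2.89052332e-02 -4.42242534e+01] [ 3.63404818 -0.0773577   0.55905616]
```

View pics/c5.png

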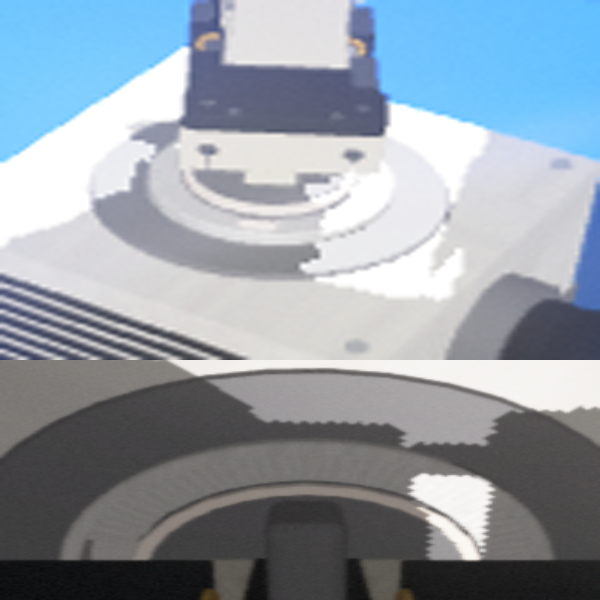

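```bash
python3 - <<'E'
from h import *
for f in("w5","s5"):
    c=load(f"pics/{f}.npz");W=cloud(c).reshape(-1,3);rr=np.hypot(W[:,0]-.6085,W[:,1]-.112)
    a=W[(rr<.032)&(W[:,2]<.16)&(W[:,2]>.13)];b=W[(rr>.042)&(rr<.05)&(W[:,2]<.15)&(W[:,2]>.13)]
    print(f,len(a),np.percentile(a[:,2],[10,50,90]),len(b),np.median(b[:,2]))
    if len(a)>20:
        A=np.c_[a[:,:2]-[.6085,.112],np.ones(len(a))];s=np.linalg.lstsq(A,a[:,2],rcond=None)[0];print("plane",s)
E
```

```text
w5 1844 [0.14752587 0.14832245 0.1494928 ] 2542 0.14124771867714042
plane [-0.06908959  0.07819002  0.15076272]
s5 172 [0.14683713 0.14870358 0.15664236] 172 0.14098244313927322
plane [0.09479341 0.08251908 0.14742598]
```

Emit:
servo_tool --grip '[0.9, 0.9, 0.9, 0.9, 0.9]' --pt "0 0 -0.0003" --pt "0 0 -0.0003" --pt "0 0 -0.0003" --pt "0 0 -0.0003" --pt "0 0 -0.0003" --turn '[-0.01, -0.02, -0.03, -0.04, -0.04]'

```text
time_s: 20.68
tcp_pos: [0.6098, 0.1122, 0.1506]
eef_rot: [-180.0, 0.0, -41.9]
contact_force: [1.6, 0.5, 4.7]
gripper_width: 0.014
```

```bash
python3 s.py
```

```text
20.6833 [0.6098 0.1122 0.1506] [-1.7998e+02  1.0000e-02 -4.1900e+01] [1.6 0.5 4.7] [ 0.29 -0.72 -0.06] 0.013972412504542092
```

Emit:
servo_tool --grip '[0.9, 0.9, 0.9, 0.9]' --pt "0 0 0" --pt "0 0 0" --pt "0 0 0" --pt "0 0 0" --turn '[-0.01, -0.02, -0.03, -0.03]'

```text
time_s: 21.02
tcp_pos: [0.6094, 0.1121, 0.1505]
eef_rot: [180.0, 0.0, -40.2]
contact_force: [1.5, 0.5, 5.9]
gripper_width: 0.0137
```

```bash
python3 s.py
```

```text
21.0167 [0.6094 0.1121 0.1505] [ 1.800e+02  3.000e-02 -4.019e+01] [1.5 0.5 5.9] [ 0.27 -0.38 -0.14] 0.013717785298331267
```

Emit:
servo_tool --grip '[0.9, 0.9, 0.9, 0.9]' --pt "0 0 0" --pt "0 0 0" --pt "0 0 0" --pt "0 0 0" --turn '[-0.01, -0.02, -0.03, -0.03]'

```text
time_s: 21.35
tcp_pos: [0.6097, 0.1125, 0.1505]
eef_rot: [-179.9, 0.0, -38.5]
contact_force: [2.8, 3.7, 5.2]
gripper_width: 0.0136
```

```bash
python3 s.py
```

```text
21.35 [0.6097 0.1125 0.1505] [-1.7995e+02  3.0000e-02 -3.8500e+01] [2.8 3.7 5.2] [ 0.93 -0.47 -0.49] 0.01357794937391229
```

Reverse turning is blocked (−0.49 N·m) at height consistent with the notches: it is locked. I return to the middle, ease the remaining push off, and let go.

Emit:
servo_tool --grip '[0.9, 0.9, 0.9, 0.9, 0.9]' --pt "0 0 0" --pt "0 0 0" --pt "0 0 -0.0003" --pt "0 0 -0.0006" --pt "0 0 -0.0006" --turn '[0.02, 0.04, 0.05, 0.05, 0.05]'

```text
time_s: 21.77
tcp_pos: [0.6097, 0.1121, 0.1511]
eef_rot: [-180.0, 0.0, -41.4]
contact_force: [1.6, 0.9, 5.2]
gripper_width: 0.0135
```

```bash
python3 s.py
```

```text
21.7667 [0.6097 0.1121 0.1511] [-1.7999e+02  1.0000e-02 -4.1350e+01] [1.6 0.9 5.2] [ 0.42 -0.63  0.07] 0.013509998711386542
```

Emit:
servo_tool --grip '[0.9, 0.9, 0.9, 0.9]' --pt "0 0 -0.0004" --pt "0 0 -0.0008" --pt "0 0 -0.0008" --pt "0 0 -0.0008" --turn '[0, 0, 0, 0]'

```text
time_s: 22.1
tcp_pos: [0.6097, 0.1121, 0.1515]
eef_rot: [180.0, 0.0, -41.4]
contact_force: [1.5, 2.3, 4.6]
gripper_width: 0.0141
```

```bash
python3 s.py
```

```text
22.1 [0.6097 0.1121 0.1515] [ 1.7999e+02  2.0000e-02 -4.1350e+01] [1.5 2.3 4.6] [ 0.67 -0.41  0.06] 0.014066418724478695
```

Emit:
servo_tool --grip '[0.9, 0.9, 0.9, 0.9]' --pt "0 0 -0.0004" --pt "0 0 -0.0008" --pt "0 0 -0.0008" --pt "0 0 -0.0008" --turn '[0, 0, 0, 0]'

```text
time_s: 22.43
tcp_pos: [0.6096, 0.1121, 0.1516]
eef_rot: [180.0, 0.0, -41.4]
contact_force: [2.7, 3.7, -2.3]
gripper_width: 0.0137
```

```bash
python3 s.py
```

```text
22.4333 [0.6096 0.1121 0.1516] [ 1.7997e+02  4.0000e-02 -4.1370e+01] [ 2.7  3.7 -2.3] [ 0.91 -1.1   0.06] 0.013653952729233292
```

Notch ceiling met at TCP z 0.1516, so the centre is 10.1 mm below the mouth, as expected. Release.

Emit:
servo_tool --grip '[0.5, 0.3, 0.1, 0, 0, 0, 0]' --pt "0 0 0" --pt "0 0 0" --pt "0 0 0" --pt "0 0 0" --pt "0 0 0" --pt "0 0 0" --pt "0 0 0" --turn '[0, 0, 0, 0, 0, 0, 0]'

```text
time_s: 23.02
tcp_pos: [0.6098, 0.1119, 0.1523]
eef_rot: [180.0, 0.0, -41.4]
contact_force: [-0.3, 0.7, -0.4]
gripper_width: 0.0437
```

Emit:
servo_tool --grip '[0, 0, 0, 0, 0, 0, 0, 0, 0, 0]' --pt "0 0 -0.005" --pt "0 0 -0.012" --pt "0 0 -0.02" --pt "0 0 -0.03" --pt "0 0 -0.045" --pt "0 0 -0.065" --pt "-0.01 0 -0.09" --pt "-0.02 0 -0.11" --pt "-0.03 0 -0.13" --pt "-0.03 0 -0.13" --turn '[0, 0, 0, 0, 0, 0, 0, 0, 0, 0]'

```text
time_s: 23.85
tcp_pos: [0.5885, 0.133, 0.2885]
eef_rot: [-179.6, -0.2, -41.3]
contact_force: [1.3, -0.6, 1.5]
gripper_width: 0.0438
```

```bash
python3 s.py; python3 look.py wrist w6; python3 look.py scene s6; python3 look.py top t6; python3 - <<'E'
from h import *
c=load("pics/w6.npz");W=cloud(c);z=W[...,2];rr=np.hypot(W[...,0]-.609,W[...,1]-.112)
print("ring",np.median(z[(rr>.042)&(rr<.05)&(z>.13)]),"top",np.percentile(z[(rr<.033)&(z<.16)&(z>.13)],[10,50,90]),"bar",np.median(z[(rr<.03)&(z>.165)]))
m=(rr<.04)&(z>.165)&(z<.19);k=max(cv2.findContours(m.astype(np.uint8),0,cv2.CHAIN_APPROX_NONE)[0],key=len)
P=ray(c,k[:,0,:],np.median(z[m]));print(cv2.minAreaRect((P[:,:2]*1000).astype(np.float32)))
a=cv2.imread("pics/w6.png");b=cv2.imread("pics/s6.png")
cv2.imwrite("pics/c6.png",np.vstack([cv2.resize(a,(400,300)),cv2.resize(b,(400,300))]))
E
```

```text
23.85 [0.5885 0.133  0.2885] [-179.58   -0.22  -41.29] [ 1.3 -0.6  1.5] [ 0.02 -0.13 -0.02] 0.04383312722472598
23.85 [0.58845653 0.13301014 0.28854113] [-179.57753896   -0.21922218  -41.28806922] [ 1.262941   -0.63943013  1.50059668]
23.9 [0.58816904 0.13272532 0.28633729] [-1.79670505e+02 -1.43593220e-01 -4.12908714e+01] [ 0.56207546  0.29227836 -0.88873603]
23.95 [0.58760929 0.13230626 0.28436997] [-1.79814294e+02 -6.07016405e-02 -4.13162540e+01] [ 0.07888685  0.01936904 -0.78123658]
ring 0.3795265421412727 top [0.1489547  0.149899   0.15078251] bar 0.3922455052802036
((610.3621215820312, 111.61557006835938), (13.856488227844238, 63.224674224853516), 48.449363708496094)
```

View pics/c6.png

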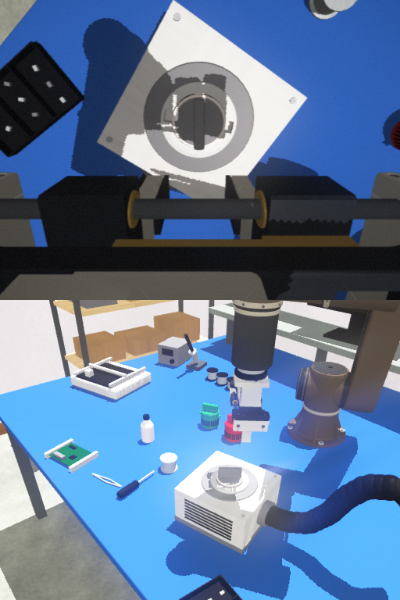

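Emit:
servo_tool --grip '[0, 0, 0, 0]' --pt "0 0 0" --pt "0 0 0" --pt "0 0 0" --pt "0 0 0" --turn '[0, 0, 0, 0]'

```text
time_s: 24.33
tcp_pos: [0.5873, 0.1315, 0.2816]
eef_rot: [179.9, 0.0, -41.4]
contact_force: [0.5, -0.1, 0.4]
gripper_width: 0.0433
```

```bash
python3 look.py wrist w7; python3 - <<'E'
from h import *
c=load("pics/w7.npz");W=cloud(c);z=W[...,2];rr=np.hypot(W[...,0]-.61,W[...,1]-.112)
print("ring",np.median(z[(rr>.042)&(rr<.05)&(z>.13)&(z<.16)]),"top",np.percentile(z[(rr<.033)&(z<.16)&(z>.13)],[10,50,90]))
from plant import order
order.close_job()
E
```

```text
24.3333 [0.58734096 0.13153907 0.28158769] [ 1.79935325e+02  2.34748274e-02 -4.13820907e+01] [ 0.50155972 -0.05934469  0.43935347]
ring 0.1412352364782739 top [0.14901878 0.14993471 0.15083747]
the job is handed in; nothing more can be done
```

The white cartridge is in the socket and locked, the gripper has let go and backed away, and the job was handed in at about 24.4 s.

**How it went:** I found the slots by sight, at about 38° in the world. The lugs went in without touching the ring, and I pushed down to turn level with about 10 N net at the wrist. Then I twisted it clockwise to the stop and let it rise.

**Checks that agree:**
- **Stop:** the twisting moment climbed to 0.85 N·m at a tool yaw of about −44°.
- **Notches:** turning back was blocked at about −38.5°, and the tool met the notch ceiling with the cartridge centre about 10.1 mm below the mouth, where 10 is expected.
- **Final angle:** after release the bar sat about 80° clockwise of the slots.
- **Bystanders:** the last scene picture shows the spool, bottle and screwdriver undisturbed by eye; I did not measure them.

**Checks that disagreed:**
- **Rise:** on the first rise the cartridge jammed with about 6 N sideways. Easing the twist back and shifting the tool slightly freed it.
- **Height:** the last depth reading put the canister top 8.7 mm above the ring, where 8 is expected. That is within the roughly 1 mm depth noise.
- **Socket position:** the cameras differed by 2–4 mm on where the socket is, so I aimed between the wrist and top readings.

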